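Show the sample tube to the inspection camera

ROBOT

A 7-joint arm with a two-finger parallel gripper is mounted at the origin on the work surface. World frame = base frame: x ahead of the robot, y to its left, z up, the work surface at z = 0. Lengths are in m, angles in rad, forces in N, time in s.
With the tool pointing down it reaches from about 0.4 to 0.9 m from the base axis. Payload 5.6 kg.
Tool frame: the origin (TCP) lies on the mounting face of the last link; the fingertips stand 190 mm ahead of it and the grasp point (between the pads) lies 171 mm ahead of it (env.tips_ahead is the distance from the TCP to the fingertips, in m); y points along the fingers, x is the direction in which the jaws open and shut, and the axes are right-handed (so a half turn about y gives the same grasp; the last joint's range is limited). The gripper opens to 92 mm and grips with 3 to 60 N. Pads are 20 mm wide; open, the fingers measure 128 mm over their backs; the gripper's body (75 mm by 189 mm) begins 69 mm behind the grasp point.
Start: joints at [-0.043, 0.468, -0.012, 1.603, 0.006, 1.071, -0.056], TCP at [0.65, -0, 0.405] pointing down, gripper open.
Joint ranges: [-2.53, 2.53], [-0.31, 2.02], [-1.57, 1.55], [0.28, 2.44], [-1.29, 4.43], [0.15, 1.84], [-2.92, 2.92]. Speed limits (rad/s): [2.57, 2.57, 3.14, 3.14, 3.14, 3.14, 3.14].

INTERFACE

Orientations are given as a rotation vector (axis times angle).
In Python, from plant import get_obs, snapshot, camera_params, job, env gives the robot as it stands.
- The arm moves only by the tool move_arm, never from a script. Its argument "plan" is a list of rows, each a list of 7 numbers: the shift along the tool's x, y, z in mm, then the turn, a rotation vector about the tool's x, y, z in degrees, then the finger opening in mm, from 0 to 91.9. In form: [[tx, ty, tz, wx, wy, wz, jaw], ...]. A call has 1 to 10 rows; each row shifts and turns the pose as measured when the row begins, along the tool's axes as they then stand; what a row does not reach is not made up. A row lasts 1/10 s, in which the tool goes at most 50 mm and 8.59 degrees, less where a joint would pass 70% of its speed; a pose out of reach is approached as far as the arm can. A call is refused whole if a number of a shift passes 50 or a number of a turn 8.59, either way. A call with a gripper value outside its range is refused whole. The fingers move at their own pace and stop on an object; "squeeze" is the grip in N (left out, the last holds). Time passes only in rows, so rows that do not move let the fingers close. It gives the time, the measured TCP pose, the force and the opening at its end, in the units of the state.
- get_obs(): the state, without advancing time (a new reading comes with each control period).
- snapshot(name): name is "scene" or "side" or "wrist"; returns the picture (400x640x3 uint8, red, green, blue); there is no depth.
- camera_params(name): a dict with "fx", "fy", "cx", "cy" (pixels), "D" ([k1, k2, p1, p2, k3] as OpenCV has them; the pictures are not rectified), "origin" and "orientation" of the camera in the world; the wrist camera has in their place "tool_from_camera" (4x4, takes a point from camera to tool coordinates, whose origin is the TCP and whose axes are the tool frame's). Camera axes: x right, y down, z forward; pixel columns grow to the right and rows downward; lengths in m; the calibration is good to about 2 mm. A picture is of the moment at which its call begins: read the wrist's pose just before it. camera_params takes no time and is no camera call.
- job.job_done(): hands the job in, once; it reports no verdict.
The state is a dict: "time_s": time; "qpos": joint angles; "joint_velocities": joint speeds; "joint_efforts": joint torques, N m; "tcp_pos": TCP position; "tool_rot": TCP orientation; "force": force on the tool from outside, world axes, zero at the start; "torque": the same for the moment, N m; "opening": finger opening in m.
Only numpy, scipy, OpenCV 4.12 (cv2) and the standard library are available. Lean on these libraries where they do the work, as an engineer would, in place of code of your own. Each camera call takes 0.05 s, during which the arm holds its last target.

TASK

Take the tall, wide-capped sample tube out of the dry-block incubator and hold it up, cap uppermost, in front of the inspection camera: the middle of its label on the lens's line of sight, 12 cm out from the lens, and the tube upright in the camera's picture, square to the line of sight, so leaning as much as the camera looks down. Finish while holding it there, still and touching nothing but the gripper: do not put it down or let go. Leave the other tubes in their wells, and the camera and everything else on the table where they are.

Things in the scene. Friction and masses are not known exactly. Their poses are not given: they have to be found in the camera images.
- tube: The tube to show: white plastic, 125 mm long, body 20 mm in diameter, round blue cap 30 mm in diameter over its top 25 mm; taller and wider-capped than the other three. 30 to 65 g. Origin: centre of its underside; z along the tube to the cap. Stands in one of the incubator's four wells with 1 mm play all round, underside 25 mm and top 150 mm above the table
- tube_label (a point): middle of the tube's blank white label band, on the tube's axis, 65 mm above its underside (the band covers 47 to 83 mm and runs all round, so any rotation about the tube's axis is fine); axes as the tube's
- incubator: dry-block incubator, fixed: white housing 150 x 260 mm, flat top 70 mm above the table; in its middle a row of four wells along its own y axis at y = -81, -27, +27, +81 mm, each 22 mm wide and 45 mm deep. Origin: centre of its underside, z up
- cam_stand: inspection camera's stand, fixed: base plate 150 x 160 x 16 mm, column 22 mm thick, 351 mm tall at its middle (75 mm behind the origin), carrying a tilted camera head (white, 62 mm wide, black lens) that looks along the stand's -x, roughly to the robot, and down at a slant. Origin: underside, middle of the front (-x) edge. Height, slant and direction differ from run to run; leave them as they are
- cam_lens (a point): middle of the lens's front face (black disc in a steel ring 42 mm across). Axes: -x is the line of sight, 0.15 to 0.55 rad below level; y is level; z is the picture's up direction, square to the line of sight, leaning away from the camera to the side it looks to
- cam_view (a point): the spot to present at: in the air on the line of sight, 120 mm out from cam_lens, 145 to 275 mm above the table. Same axes as cam_lens
- short0: other tube, stays in its well: 98 mm long, 20 mm in diameter, narrow blue cap 23 mm in diameter over its top 16 mm; underside 25 mm and top 123 mm above the table; origin: centre of its underside
- short1: other tube, stays in its well: 98 mm long, 20 mm in diameter, narrow blue cap 23 mm in diameter over its top 16 mm; underside 25 mm and top 123 mm above the table; origin: centre of its underside
- short2: other tube, stays in its well: 98 mm long, 20 mm in diameter, narrow blue cap 23 mm in diameter over its top 16 mm; underside 25 mm and top 123 mm above the table; origin: centre of its underside
- water_bottle: upright drinking-water bottle, 62 mm across, 200 mm tall; bystander. Origin: centre of its underside
- tissue_roll: white paper roll standing on end, 104 mm across, 100 mm tall; bystander. Origin: centre of its underside
- calculator: black desk calculator lying flat, 100 x 150 x 16 mm; bystander. Origin: centre of its underside
- cassette: white plastic test cassette lying flat, 70 x 22 x 6 mm; bystander. Origin: centre of its underside
- reagent: small white jar, 40 mm across, 60 mm tall, standing between incubator and camera; bystander. Origin: centre of its underside
- kit_carton: open cardboard kit carton, 190 x 110 mm, 45 mm deep, its flap standing up along its own +y side to about 135 mm; bystander. Origin: centre of its underside
There are look-alikes about, which are no part of the job. What is shaped like the tube but brown, green or turquoise is not meant.

How it is judged:
On the way:
1. the tall tube is in the gripper, drawn clear of its well (z of tube_label in the frame of incubator above 0.14 m and contact force between the fingers and tube above 0.5 N), for 0.1 s.
At the end, for the whole second after the job is handed in: tube held still in the gripper, cap up, label middle within 25 mm along the line of sight and 18 mm across it of the spot 120 mm before the lens, axis within 0.16 rad of the picture's up direction; tube touches neither incubator nor camera, robot does not touch the camera (x of tube_label in the frame of cam_view between -0.025 and 0.025 m and y of tube_label in the frame of cam_view between -0.018 and 0.018 m and z of tube_label in the frame of cam_view between -0.018 and 0.018 m and angle between the z axis of tube and the z axis of cam_view, either way round below 0.16 rad and angle between tube's own z axis and vertical below 1.2 rad and height (world z) of tube_label above 0.12 m and contact force between the fingers and tube above 0.5 N and contact force between tube and incubator below 0.05 N and contact force between tube and cam_stand below 0.05 N and contact force between each of the arm, the fingers and cam_stand below 0.1 N and linear speed of tube below 0.02 m/s and angular speed of tube below 0.15 rad/s); the arm keeps its last pose, push and grip.
It fails at once if another tube pulled from its well or shoved (more than 20 mm) (distance of any of short0, short1, short2 from where it was at the start of the episode above 0.02 m).
It fails at once if the camera is knocked out of its setting (more than 10 mm) (distance of cam_view from where it was at the start of the episode above 0.01 m).
It fails at once if a bystander moved more than 30 mm (distance of any of water_bottle, tissue_roll, calculator, cassette, reagent, kit_carton from where it was at the start of the episode above 0.03 m).
It also fails if it takes over 35 s, if anything falls off the work surface, if the arm or the gripper's body presses on something with over 40 N, if the wrist force passes 120 N, or if a joint passes its speed limit or range.

## Working session

There is one attempt and no reset: what is moved stays moved. The work goes in short steps, Python scripts to look and compute and a tool call to move; the robot and the scene stay as the last step left them, time stands still between calls to the robot, and variables do not carry over. Pictures are saved under pics/ and viewed, and the job is handed in when it is done.

Besides the shell and the picture viewer there is one more tool, called after "Request:" in YAML: its name, and indented under it one key for each argument. move_arm: Moves the arm, as the interface text tells. Its arguments: {"type":"object","properties":{"plan":{"type":"array"},"squeeze":{"type":"number"}},"required":["plan"]}

```bash
mkdir -p pics; ls
python3 - <<'E'
from plant import get_obs, snapshot, camera_params, job, env
import cv2
print(get_obs())
for n in ["scene","side","wrist"]:
    cv2.imwrite(f"pics/{n}0.png",snapshot(n)[:,:,::-1]); print(n,camera_params(n))
E
```

```text
pics
{'time_s': 0.0, 'qpos': array([-0.04298003,  0.4683996 , -0.01157297,  1.60360912,  0.00598551,
        1.07142792, -0.0563142 ]), 'joint_velocities': array([-0.00112625,  0.00103495,  0.00088377,  0.0006238 , -0.00137481,
       -0.00067792, -0.00054974]), 'joint_efforts': array([-3.39112758e-04, -5.20573139e+01, -1.31628491e-02, -2.43752271e+01,
       -5.67366311e-02,  1.73054746e-02,  1.50106093e-04]), 'tcp_pos': array([ 6.49753510e-01, -7.41252923e-05,  4.03731493e-01]), 'tool_rot': array([-1.57092231e+00,  1.52140746e-03,  1.31436246e-03]), 'force': array([-0.59412239,  0.64987566, -0.51795631]), 'torque': array([0.03518188, 0.04583612, 0.01477338]), 'opening': 0.09183821430779554}
scene {'fx': 429.37105060894754, 'fy': 429.37105060894754, 'cx': 319.39774887430633, 'cy': 205.98268272208816, 'D': array([-0.09454075,  0.        ,  0.        ,  0.        ,  0.        ]), 'origin': array([ 1.16027468, -0.6349578 ,  0.83909832]), 'orientation': array([-2.10399   , -0.7550765 ,  0.40185606])}
side {'fx': 407.311332404869, 'fy': 407.311332404869, 'cx': 325.838277205349, 'cy': 203.0146724604555, 'D': array([-0.0566886,  0.       ,  0.       ,  0.       ,  0.       ]), 'origin': array([0.26246845, 0.69149827, 1.00727117]), 'orientation': array([-0.65654353,  2.73626051, -1.00794834])}
wrist {'fx': 282.4153621078375, 'fy': 282.4153621078375, 'cx': 320.49158316665364, 'cy': 197.11234505039468, 'D': array([-0.00047796,  0.        ,  0.        ,  0.        ,  0.        ]), 'tool_from_camera': array([[ 9.99999860e-01,  3.28460637e-04, -4.13701568e-04,
        -1.12828781e-03],
       [ 4.90348039e-04, -2.85937488e-01,  9.58248148e-01,
         2.14287746e-02],
       [ 1.96454010e-04, -9.58248217e-01, -2.85937609e-01,
         8.27848624e-02],
       [ 0.00000000e+00,  0.00000000e+00,  0.00000000e+00,
         1.00000000e+00]])}
```

View pics/scene0.png

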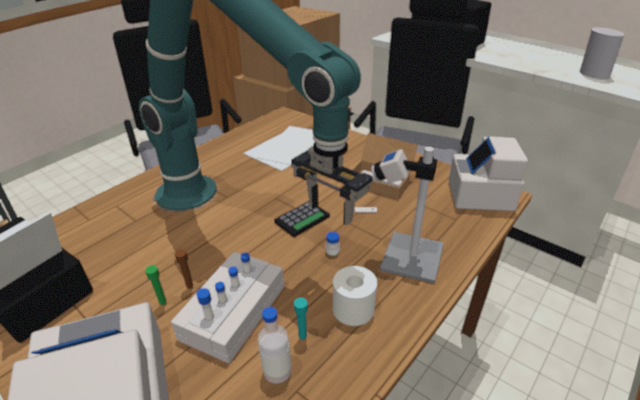

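View pics/side0.png

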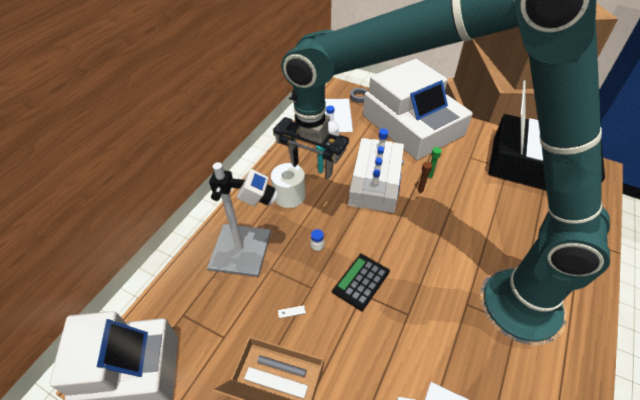

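View pics/wrist0.png

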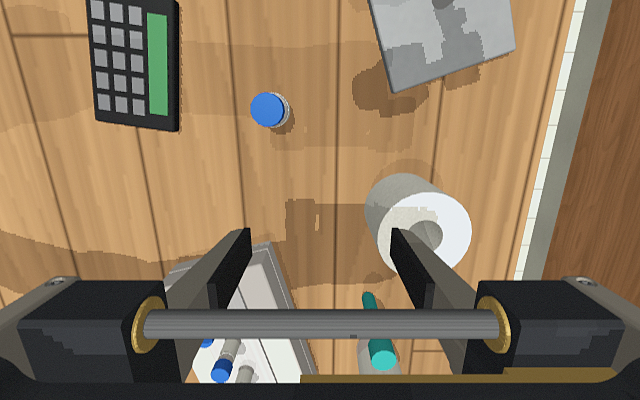

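Run:
```python
import cv2
a=cv2.imread("pics/scene0.png"); b=cv2.imread("pics/side0.png")
def crop(i,x,y,w,h,k,n):
    cv2.imwrite("pics/"+n,cv2.resize(i[y:y+h,x:x+w],None,fx=k,fy=k,interpolation=cv2.INTER_CUBIC))
crop(a,160,230,160,120,5,"c_sc_inc.png")
crop(a,360,140,100,140,4,"c_sc_cam.png")
crop(b,330,110,120,110,5,"c_si_inc.png")
crop(b,200,150,100,130,4,"c_si_cam.png")
```

```text
(no output)
```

View pics/c_sc_inc.png

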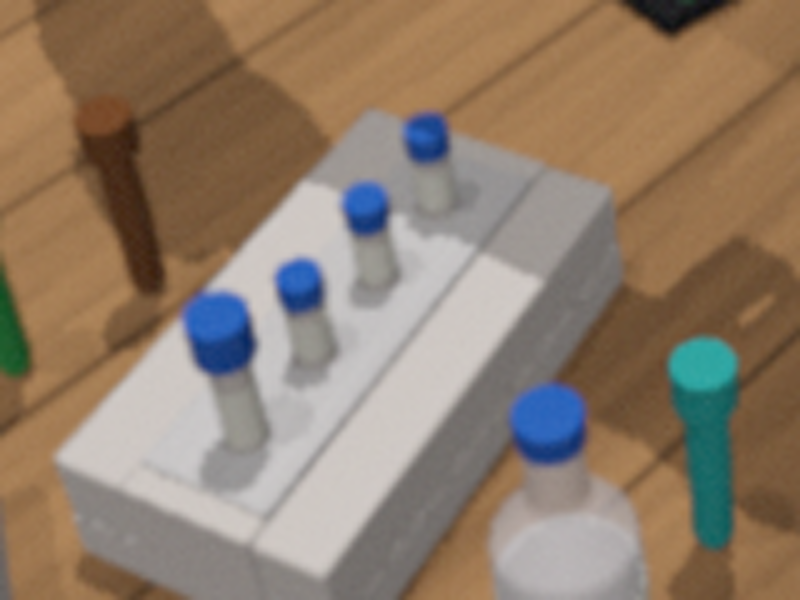

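View pics/c_sc_cam.png

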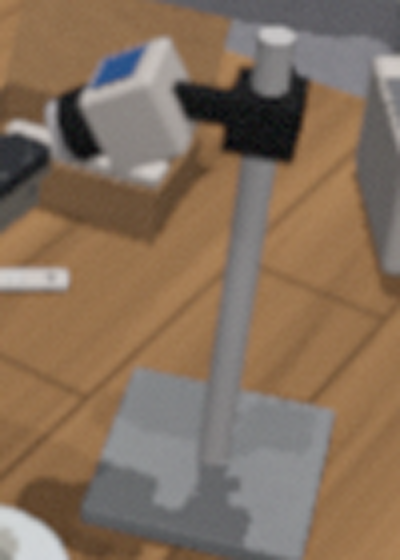

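View pics/c_si_inc.png

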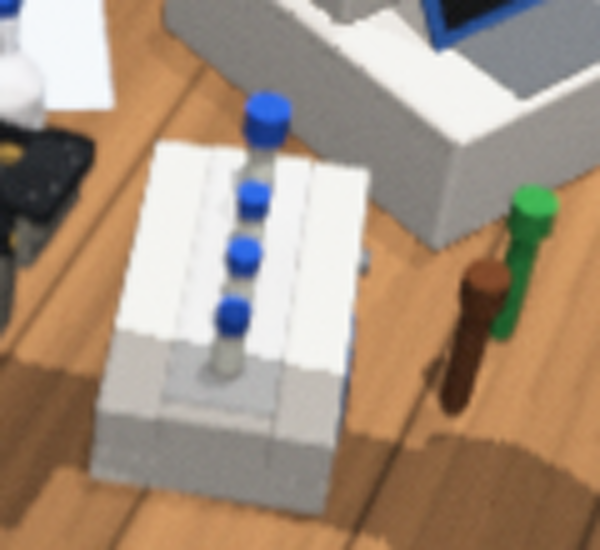

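View pics/c_si_cam.png

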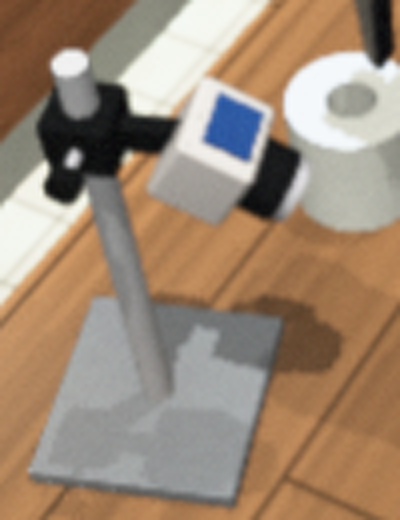

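```bash
cat > h.py <<'E'
import numpy as np, cv2
from scipy.spatial.transform import Rotation as R
from plant import get_obs, snapshot, camera_params, job, env
def cam(n,obs=None):
    p=camera_params(n); K=np.array([[p['fx'],0,p['cx']],[0,p['fy'],p['cy']],[0,0,1]])
    if n=='wrist':
        T=np.eye(4);T[:3,:3]=R.from_rotvec(obs['tool_rot']).as_matrix();T[:3,3]=obs['tcp_pos'];T=T@p['tool_from_camera']
        return K,p['D'],T[:3,:3],T[:3,3]
    return K,p['D'],R.from_rotvec(p['orientation']).as_matrix(),p['origin']
def ray(c,uv):
    K,D,Rm,o=c; q=cv2.undistortPoints(np.array([[uv]],float),K,D)[0,0]
    d=Rm@np.array([q[0],q[1],1]); return o,d/np.linalg.norm(d)
def onz(c,uv,z):
    o,d=ray(c,uv); return o+d*(z-o[2])/d[2]
def tri(*rs):
    A=np.zeros((3,3));b=np.zeros(3)
    for o,d in rs:
        P=np.eye(3)-np.outer(d,d);A+=P;b+=P@o
    x=np.linalg.solve(A,b); return x,[np.linalg.norm((np.eye(3)-np.outer(d,d))@(x-o)) for o,d in rs]
def proj(c,X):
    K,D,Rm,o=c; return cv2.projectPoints(np.atleast_2d((np.atleast_2d(X)-o)@Rm),np.zeros(3),np.zeros(3),K,D)[0][:,0]
def crop(i,x,y,w,h,k,n):
    cv2.imwrite("pics/"+n,cv2.resize(i[y:y+h,x:x+w],None,fx=k,fy=k,interpolation=cv2.INTER_CUBIC))
E
python3 - <<'E'
from h import *
np.set_printoptions(precision=4,suppress=True)
s=cam('scene');d=cam('side')
S=lambda x,y:(160+x/5,230+y/5); SC=lambda x,y:(360+x/4,140+y/4)
D_=lambda x,y:(330+x/5,110+y/5); DC=lambda x,y:(200+x/4,150+y/4)
print('tall cap',tri(ray(s,S(220,332)),ray(d,D_(267,121))))
print('tall exit',onz(s,S(244,442),.07))
for p,q in [((427,137),(233,317)),((366,208),(243,257)),((300,286),(253,201))]:
    print('short',tri(ray(s,S(*p)),ray(d,D_(*q))))
print('plate scene',[onz(s,SC(*p),.016)[:2] for p in [(140,370),(333,410),(303,548),(85,515)]])
print('plate side',[onz(d,DC(*p),.016)[:2] for p in [(95,297),(283,317),(238,495),(32,472)]])
print('coltop',tri(ray(s,SC(277,35)),ray(d,DC(70,63))))
print('colbase',onz(s,SC(217,460),.016),onz(d,DC(155,395),.016))
print('head lens',tri(ray(s,SC(60,125)),ray(d,DC(295,190))))
print('inc side',[onz(d,D_(*p),.07)[:2] for p in [(157,142),(370,170),(338,445),(97,410)]])
print('inc scene',[onz(s,S(*p),.07)[:2] for p in [(370,110),(613,190),(325,572),(60,460)]])
print('botl',tri(ray(s,S(548,410)),ray(d,(330.5,109))))
E
```

```text
tall cap (array([ 0.5558, -0.3224,  0.1365]), [np.float64(0.0008963343884355031), np.float64(0.000896334388435549)])
tall exit [ 0.561  -0.3271  0.07  ]
short (array([ 0.5138, -0.1659,  0.114 ]), [np.float64(0.0008856390724764644), np.float64(0.000885639072476486)])
short (array([ 0.5281, -0.218 ,  0.1142]), [np.float64(0.0008070319777539849), np.float64(0.0008070319777539937)])
short (array([ 0.5422, -0.2706,  0.1134]), [np.float64(0.0008070265338480241), np.float64(0.0008070265338480861)])
plate scene [array([0.6946, 0.2526]), array([0.8284, 0.3017]), array([0.8769, 0.1636]), array([0.7468, 0.0993])]
plate side [array([0.8744, 0.1556]), array([0.7362, 0.1059]), array([0.6827, 0.2519]), array([0.822 , 0.3032])]
coltop (array([0.7832, 0.2046, 0.3495]), [np.float64(0.0010476473718441213), np.float64(0.0010476473718438457)])
colbase [0.789  0.2026 0.016 ] [0.782  0.2091 0.016 ]
head lens (array([0.6639, 0.165 , 0.2603]), [np.float64(0.00011014289345396732), np.float64(0.00011014289345384891)])
inc side [array([ 0.6378, -0.3439]), array([ 0.4948, -0.3853]), array([ 0.4269, -0.1368]), array([ 0.57  , -0.0954])]
inc scene [array([ 0.4363, -0.1423]), array([ 0.5784, -0.1036]), array([ 0.6433, -0.3492]), array([ 0.5048, -0.3883])]
botl (array([ 0.736 , -0.2925,  0.1955]), [np.float64(0.0006127743342981265), np.float64(0.0006127743342981652)])
```

Request:
move_arm:
  plan:
    - [-12,3,-41,0,0,0,91]
    - [-12,3,-41,0,0,0,91]
    - [-12,3,-41,0,0,0,91]
    - [-12,3,-41,0,0,0,91]
    - [-12,3,-41,0,0,0,91]
    - [-12,3,-41,0,0,0,91]
    - [-12,3,-41,0,0,0,91]
    - [-10,3,-35,0,0,0,91]
    - [0,0,0,0,-7.5,0,91]
    - [0,0,0,0,-7.5,0,91]
  squeeze: 40

```text
time_s: 1.15
tcp_pos: [0.5522, -0.3328, 0.3743]
tool_rot: [-1.557, -0.21, 0.22]
force: [0.2, 0.7, 0.5]
opening: 0.0914
```

Run:
```python
from h import *
np.set_printoptions(precision=4,suppress=True)
o=get_obs(); print(o['tcp_pos'],R.from_rotvec(o['tool_rot']).as_matrix(),o['force'],o['qpos'])
w=snapshot('wrist')[:,:,::-1];s=snapshot('scene')[:,:,::-1];d=snapshot('side')[:,:,::-1]
for n,i in (('wrist1',w),('scene1',s),('side1',d)): cv2.imwrite(f'pics/{n}.png',i)
crop(s,360,140,80,60,10,"c1_sc.png"); crop(d,240,160,64,56,10,"c1_si.png")
print(proj(cam('wrist',o),[[.556,-.322,.15],[.556,-.322,.07]]))
print('brown',tri(ray(cam('scene'),(160+107/5,230+120/5)),ray(cam('side'),(330+487/5,110+275/5))))
```

```text
[ 0.5522 -0.3328  0.3743] [[ 0.9627 -0.007  -0.2705]
 [ 0.2706  0.0021  0.9627]
 [-0.0062 -1.      0.0039]] [0.1846 0.7179 0.4672] [ 0.4783  0.4892  0.0161  1.6431 -0.0072  1.0166  0.7704]
[[331.8062 214.7311]
 [329.3259 188.313 ]]
brown (array([ 0.385 , -0.2649,  0.1212]), [np.float64(0.0021252585355447497), np.float64(0.002125258535544758)])
```

View pics/wrist1.png

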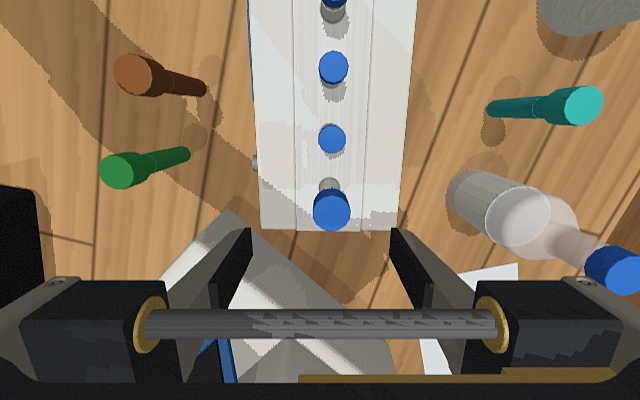

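View pics/c1_sc.png

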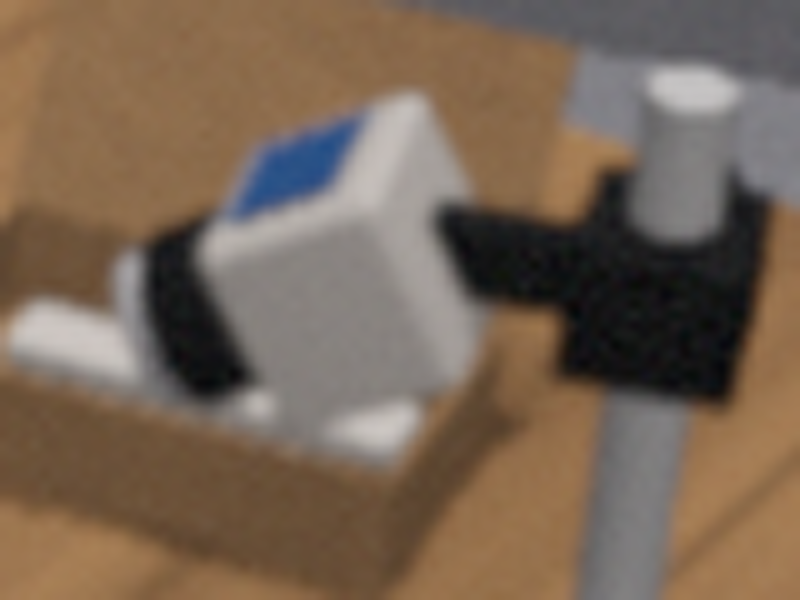

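View pics/c1_si.png

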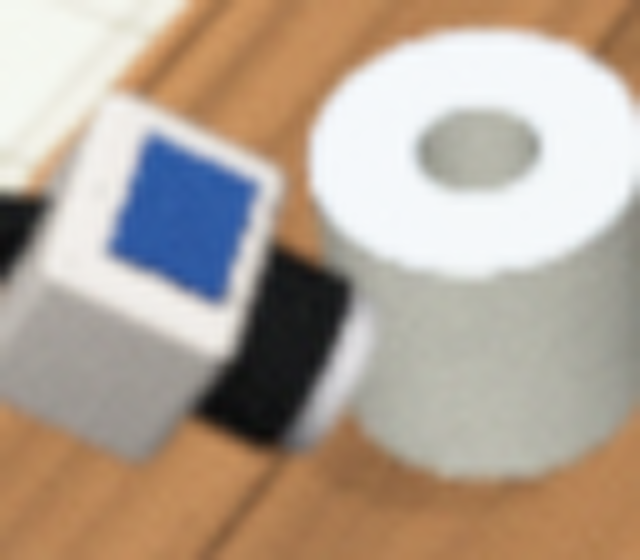

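View pics/scene1.png

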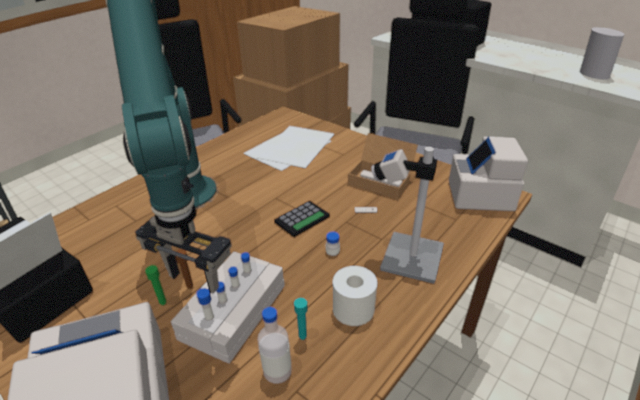

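Run:
```python
from h import *
np.set_printoptions(precision=4,suppress=True)
s=cam('scene');d=cam('side');S=lambda x,y:(360+x/10,140+y/10);D=lambda x,y:(240+x/10,160+y/10)
P={}
for n,a,b in [('b-',(375,215),(110,95)),('f-',(210,250),(280,175)),('b+',(425,95),(45,285)),('f+',(265,135),(225,360))]:
    x,r=tri(ray(s,S(*a)),ray(d,D(*b)));P[n]=x;print(n,x,r[0])
for q in '-+':
    v=P['f'+q]-P['b'+q];print(np.linalg.norm(v),v/np.linalg.norm(v),'yaw',np.degrees(np.arctan2(-v[1],-v[0])),'slant',np.arctan2(-v[2],np.hypot(v[0],v[1])))
for q in 'bf': print(np.linalg.norm(P[q+'+']-P[q+'-']),P[q+'+']-P[q+'-'])
print('ring',tri(ray(s,S(145,325)),ray(d,D(340,380))))
o=get_obs(); o['tcp_pos']
w=cam('wrist',o);print(onz(w,(331,211.5),.15))
```

```text
b- [0.7293 0.155  0.3177] 0.0014188497671468925
f- [0.6907 0.1444 0.2985] 0.0016833367416992965
b+ [0.7082 0.2133 0.3177] 0.001358842156125234
f+ [0.6704 0.2007 0.2986] 0.001713615661219357
0.04439296275256399 [-0.8699 -0.2395 -0.4312] yaw 15.394909467695037 slant 0.4458289541090993
0.04425814158338828 [-0.8551 -0.2843 -0.4336] yaw 18.392325937601274 slant 0.4484317269070587
0.061969577326997025 [-0.0211  0.0583  0.0001]
0.05987280696480165 [-0.0203  0.0563  0.    ]
ring (array([0.6638, 0.1637, 0.2572]), [np.float64(0.0002446664300456381), np.float64(0.00024466643004569853)])
[ 0.5552 -0.319   0.15  ]
```

Request:
move_arm:
  plan:
    - [8,0,10,0,0,0.4,91]
    - [0,20,0,0,0,0,91]
    - [0,24,0,0,0,0,91]
    - [0,21,0,0,0,0,91]
    - [0,2,0,0,0,0,91]

```text
time_s: 1.8
tcp_pos: [0.561, -0.3122, 0.3072]
tool_rot: [-1.558, -0.199, 0.214]
force: [0.5, 0.2, 0.1]
opening: 0.0907
```

Run:
```python
from h import *
np.set_printoptions(precision=4,suppress=True)
o=get_obs(); print(o['tcp_pos'],R.from_rotvec(o['tool_rot']).as_matrix(),o['force'])
p=o['tcp_pos']+R.from_rotvec(o['tool_rot']).as_matrix()[:,1]*.171;print(p)
cv2.imwrite('pics/wrist2.png',snapshot('wrist')[:,:,::-1])
crop(snapshot('scene')[:,:,::-1],130,190,160,120,5,'c2_sc.png')
```

```text
[ 0.561  -0.3122  0.3072] [[ 0.9655 -0.0103 -0.2602]
 [ 0.2602  0.0015  0.9656]
 [-0.0096 -0.9999  0.0041]] [0.4829 0.1916 0.0958]
[ 0.5592 -0.3119  0.1362]
```

View pics/wrist2.png

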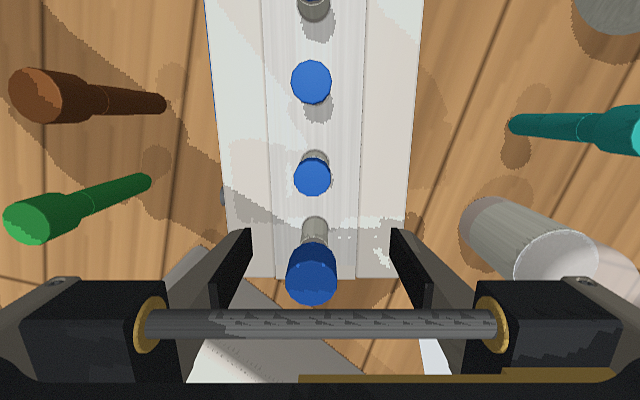

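View pics/c2_sc.png

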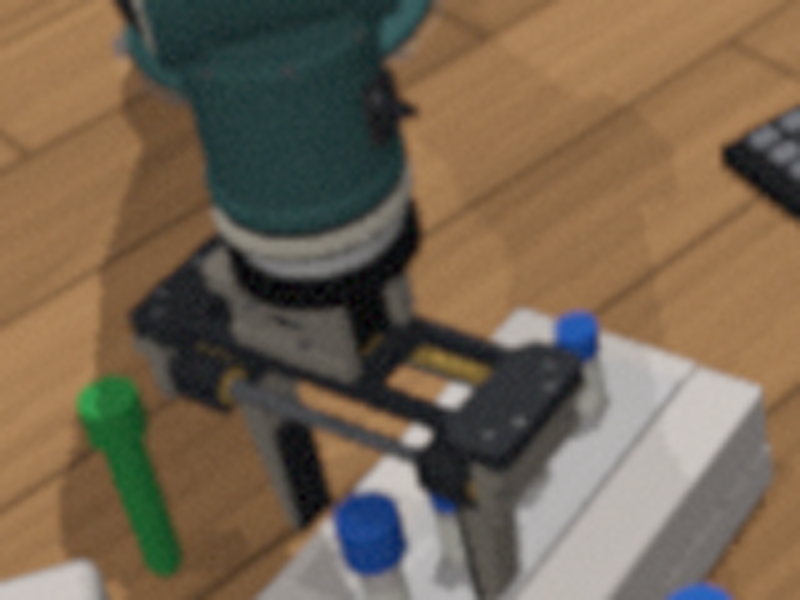

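Run:
```python
from h import *
o=get_obs(); print(o['tcp_pos'])
print(onz(cam('wrist',o),(310,285),.15))
```

```text
[ 0.56177861 -0.31287498  0.3095605 ]
[ 0.55688077 -0.3240898   0.15      ]
```

Request:
move_arm:
  plan:
    - [-6,0,-8,0,0,0.5,91]
    - [0,0,0,0,0,0,91]

```text
time_s: 2.1
tcp_pos: [0.5589, -0.3224, 0.312]
tool_rot: [-1.564, -0.197, 0.218]
force: [-0.5, -0.2, 0.1]
opening: 0.0908
```

Run:
```python
from h import *
o=get_obs(); p=o['tcp_pos']+R.from_rotvec(o['tool_rot']).as_matrix()[:,1]*.171;print(p)
```

```text
[ 0.5566956  -0.32313179  0.14103082]
```

Request:
move_arm:
  plan:
    - [0,6,0,0,0,0,60]
    - [0,0,0,0,0,0,25]
    - [0,0,0,0,0,0,10]
    - [0,0,0,0,0,0,10]
    - [0,0,0,0,0,0,10]
    - [0,0,0,0,0,0,10]
    - [0,0,0,0,0,0,10]
  squeeze: 40

```text
time_s: 2.8
tcp_pos: [0.5591, -0.3232, 0.308]
tool_rot: [-1.566, -0.198, 0.214]
force: [-0.3, -1.7, -0.5]
opening: 0.037
```

Request:
move_arm:
  plan:
    - [0,0,0,0,0,0,10]
    - [0,0,0,0,0,0,10]
    - [0,0,0,0,0,0,10]
    - [0,0,0,0,0,0,10]

```text
time_s: 3.2
tcp_pos: [0.5591, -0.3232, 0.3081]
tool_rot: [-1.566, -0.198, 0.214]
force: [-1.4, 0.2, 0.3]
opening: 0.0291
```

Run:
```python
from h import *
o=get_obs(); p=o['tcp_pos']+R.from_rotvec(o['tool_rot']).as_matrix()[:,1]*.171;print(p,o['opening'])
cv2.imwrite('pics/wrist3.png',snapshot('wrist')[:,:,::-1])
```

```text
[ 0.55753015 -0.3242483   0.13708194] 0.029147930295903703
```

View pics/wrist3.png

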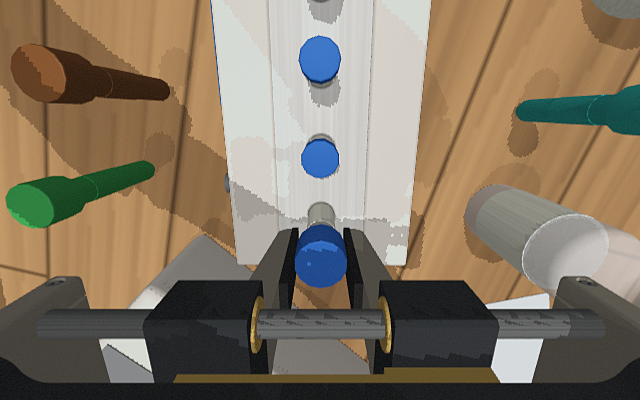

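The cap is between the pads (opening 29 mm, cap at about (321,255)). I'll lift it straight up.

Request:
move_arm:
  plan:
    - [0,-8,0,0,0,0,10]
    - [0,-18,0,0,0,0,10]
    - [0,-22,0,0,0,0,10]
    - [0,-22,0,0,0,0,10]
    - [0,-22,0,0,0,0,10]
    - [0,-22,0,0,0,0,10]
    - [0,-15,0,0,0,0,10]
    - [0,0,0,0,0,0,10]

```text
time_s: 4.05
tcp_pos: [0.5604, -0.3222, 0.4449]
tool_rot: [-1.567, -0.199, 0.213]
force: [-0.6, -0.6, -1.0]
opening: 0.0291
```

Run:
```python
from h import *
np.set_printoptions(precision=4,suppress=True)
o=get_obs(); p=o['tcp_pos']+R.from_rotvec(o['tool_rot']).as_matrix()[:,1]*.171;print(p,o['opening'],o['qpos'])
s=snapshot('scene')[:,:,::-1]
cv2.imwrite('pics/scene4.png',s)
# ring overlay
d=cv2.imread('pics/side1.png');s1=cv2.imread('pics/scene1.png')
yaw=np.radians(19.9);sl=.447
u=np.array([-np.cos(yaw)*np.cos(sl),-np.sin(yaw)*np.cos(sl),-np.sin(sl)])
yv=np.array([-np.sin(yaw),np.cos(yaw),0]);up=np.cross(-u,yv)
C=np.array([.664,.1632,.2575])
t=np.linspace(0,6.283,60);ring=C+.021*(np.outer(np.cos(t),yv)+np.outer(np.sin(t),up))
for n,im,x,y,w,h in(('scene',s1,360,140,80,60),('side',d,240,160,64,56)):
    q=(proj(cam(n),ring)-[x,y]+.5)*10-.5
    im=cv2.resize(im[y:y+h,x:x+w],None,fx=10,fy=10,interpolation=cv2.INTER_CUBIC)
    cv2.polylines(im,[np.round(q).astype(int)],True,(0,0,255),1);cv2.imwrite(f'pics/ov_{n}.png',im)
```

```text
[ 0.5591 -0.3234  0.274 ] 0.029055701689832503 [0.4515 0.4266 0.0226 1.5704 0.0001 1.1484 0.7343]
```

View pics/scene4.png

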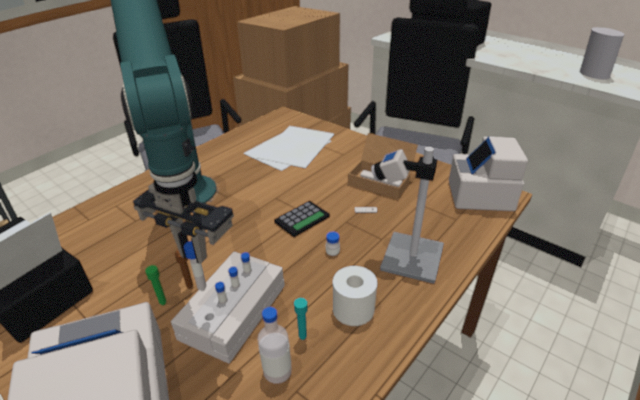

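View pics/ov_scene.png

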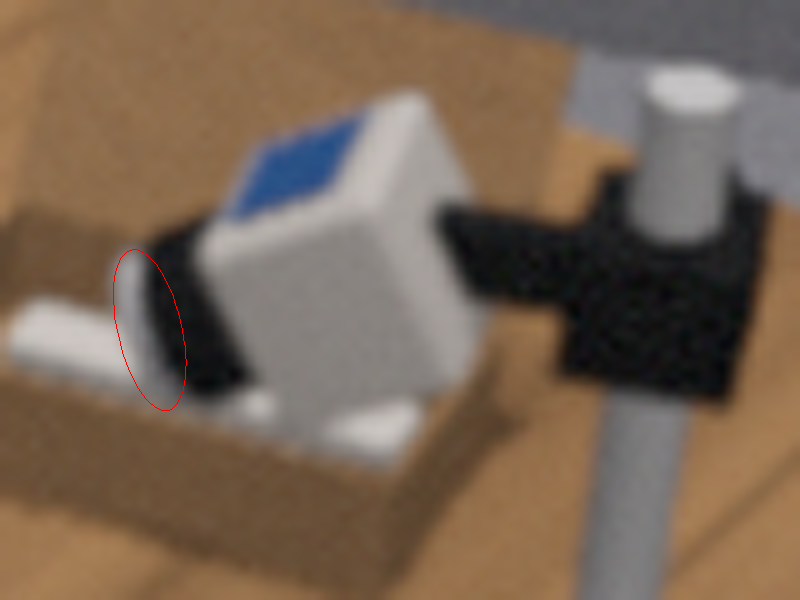

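View pics/ov_side.png

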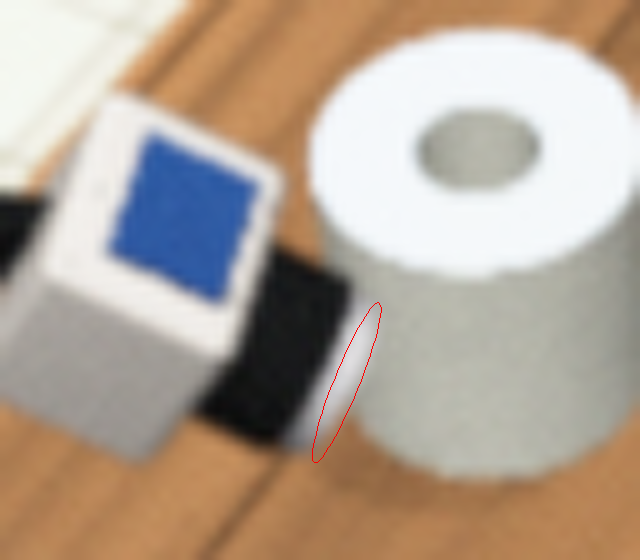

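Request:
move_arm:
  plan:
    - [4,0,20,0,0,0,10]
    - [8,0,39,0,0,0,10]
    - [8,0,39,0,0,0,10]
    - [8,0,39,0,0,0,10]
    - [8,0,39,0,0,0,10]
    - [8,0,39,0,0,0,10]
    - [8,0,39,0,0,0,10]
    - [8,0,39,0,0,0,10]
    - [6,0,30,0,0,0,10]
    - [0,0,0,0,0,0,10]

```text
time_s: 5.1
tcp_pos: [0.5358, 0.0181, 0.4303]
tool_rot: [-1.562, -0.182, 0.224]
force: [-0.8, -0.2, -0.2]
opening: 0.0293
```

```bash
cat > err.py <<'E'
from h import *
np.set_printoptions(precision=4,suppress=True)
yaw=np.radians(19.9);sl=.447
u=np.array([-np.cos(yaw)*np.cos(sl),-np.sin(yaw)*np.cos(sl),-np.sin(sl)])
yv=np.array([-np.sin(yaw),np.cos(yaw),0]);up=np.cross(-u,yv)
C=np.array([.666,.164,.2595]); spot=C+.12*u
Rt=np.stack([-u,-up,yv],1)
def err(spot=spot,off=.047+.171):
    o=get_obs();Rm=R.from_rotvec(o['tool_rot']).as_matrix()
    t=spot+up*off
    print('spot',spot,'tcp',o['tcp_pos'],'tgt',t)
    print('shift mm',1e3*Rm.T@(t-o['tcp_pos']),'turn deg',np.degrees(R.from_matrix(Rm.T@Rt).as_rotvec()),'q',o['qpos'],o['opening'])
E
python3 -c "
from err import *
err()"
```

```text
spot [0.5643 0.1272 0.2076] tcp [0.5358 0.0181 0.4303] tgt [0.4756 0.0951 0.4042]
shift mm [-37.7986  27.3013  89.7423] turn deg [  0.9348  -5.0651 -27.1287] q [ 0.0206  0.2634 -0.1393  1.8394  0.0429  1.0686  0.1227] 0.02932013330904807
```

Request:
move_arm:
  plan:
    - [-8,4,18,0,-1,-5.4,10]
    - [-9,3,18,0,-1,-5.4,10]
    - [-9,3,18,0,-1,-5.4,10]
    - [-9,3,18,0,-1,-5.4,10]
    - [-5,2,10,0,-1,-4,10]
    - [0,0,0,0,0,0,10]
    - [0,0,0,0,0,0,10]

```text
time_s: 5.8
tcp_pos: [0.4733, 0.0837, 0.4026]
tool_rot: [-1.474, -0.594, -0.063]
force: [-0.1, -0.5, 0.2]
opening: 0.029
```

Run:
```python
from err import *
err()
s=snapshot('scene')[:,:,::-1];d=snapshot('side')[:,:,::-1]
cv2.imwrite('pics/scene5.png',s);cv2.imwrite('pics/side5.png',d)
```

```text
spot [0.5643 0.1272 0.2076] tcp [0.4733 0.0837 0.4026] tgt [0.4756 0.0951 0.4042]
shift mm [6.2043 0.8136 9.8799] turn deg [ 1.028   0.1803 -1.345 ] q [-0.0263  0.1142 -0.2236  2.1289  0.0008  0.4781  0.1027] 0.028973357709296644
```

View pics/scene5.png

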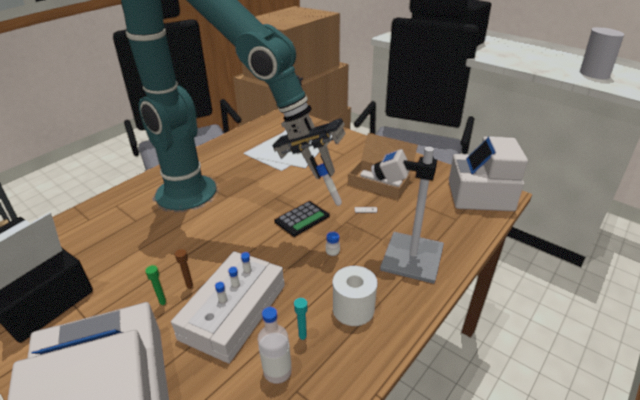

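View pics/side5.png

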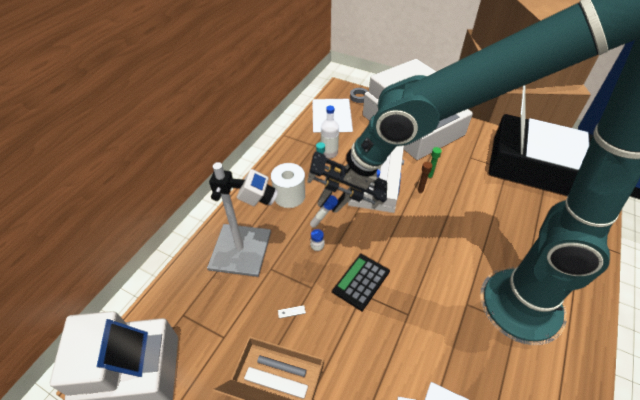

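Now the remaining correction, then measure the tube itself in both views.

Request:
move_arm:
  plan:
    - [3,0,5,0.5,0,-0.7,10]
    - [3,0,4,0.5,0,-0.5,10]
    - [0,0,0,0,0,0,10]
    - [0,0,0,0,0,0,10]

```text
time_s: 6.3
tcp_pos: [0.4781, 0.0939, 0.4057]
tool_rot: [-1.449, -0.607, -0.078]
force: [0.4, -0.6, -0.0]
opening: 0.0294
```

Run:
```python
from err import *
err()
s=snapshot('scene')[:,:,::-1];d=snapshot('side')[:,:,::-1]
cv2.imwrite('pics/scene6.png',s);cv2.imwrite('pics/side6.png',d)
crop(s,280,130,130,100,6,'c6_sc.png');crop(d,250,160,110,90,7,'c6_si.png')
```

```text
spot [0.5643 0.1272 0.2076] tcp [0.4781 0.0939 0.4057] tgt [0.4756 0.0951 0.4042]
shift mm [-2.3337  0.5743  1.9458] turn deg [-0.0068 -0.0017 -0.0359] q [-0.0294  0.1196 -0.2358  2.1182 -0.0248  0.4625  0.1098] 0.029425248366145674
```

View pics/c6_sc.png

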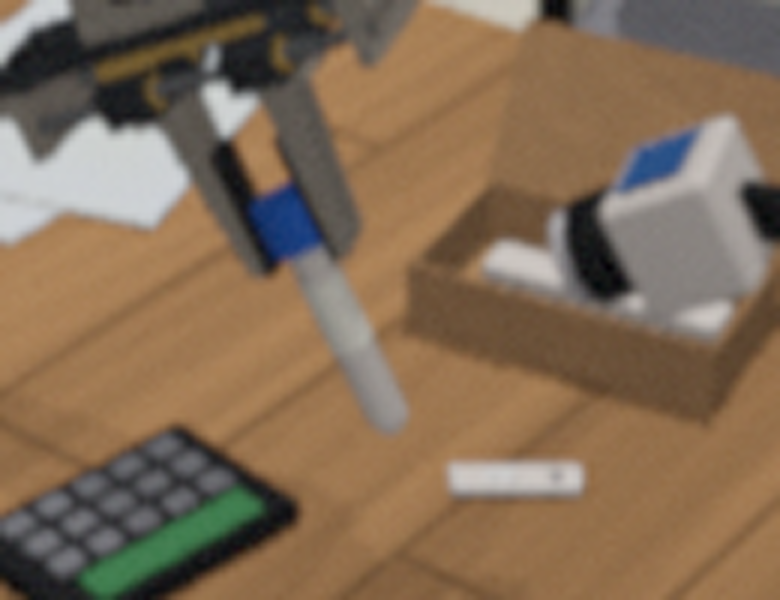

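View pics/c6_si.png

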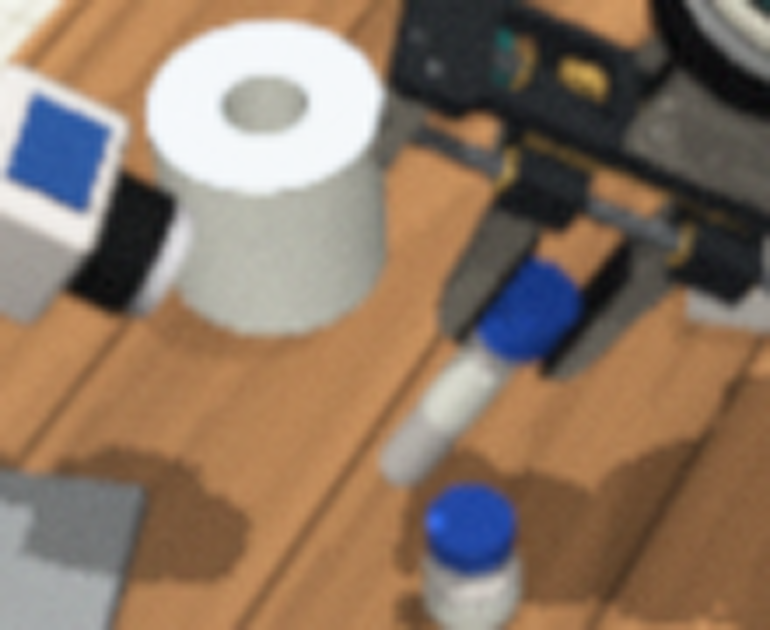

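Run:
```python
from err import *
s=cam('scene');d=cam('side');S=lambda x,y:(280+x/6,130+y/6);D=lambda x,y:(250+x/7,160+y/7)
F=np.stack([-u,yv,up],1)
L=[]
for n,a,b in [('label',(337,307),(458,393)),('bottom',(390,418),(403,468)),('capend',(308,252),(493,350)),('capmid',(290,222),(528,308))]:
    x,r=tri(ray(s,S(*a)),ray(d,D(*b)));L.append(x);print(n,x,r[0],'in cam_view mm',1e3*F.T@(x-spot))
for a,b in((3,1),(2,1)):
    v=L[a]-L[b];v/=np.linalg.norm(v);print('axis angle',np.arccos(v@up),F.T@v)
o=get_obs();Rm=R.from_rotvec(o['tool_rot']).as_matrix()
tip=o['tcp_pos']+Rm[:,1]*(.171+.047)
# model overlay
T=lambda h,r:[tip-Rm[:,1]*(h-.065)+r*(np.cos(t)*Rm[:,0]+np.sin(t)*Rm[:,2]) for t in np.linspace(0,6.28,40)]
for n,x,y,w,h,k in(('scene',280,130,130,100,6),('side',250,160,110,90,7)):
    im=cv2.resize(cv2.imread(f'pics/{n}6.png')[y:y+h,x:x+w],None,fx=k,fy=k,interpolation=cv2.INTER_CUBIC)
    for hh,r in((0,.01),(.047,.01),(.083,.01),(.1,.015),(.125,.015)):
        q=(proj(cam(n),np.array(T(hh,r)))-[x,y]+.5)*k-.5
        cv2.polylines(im,[np.round(q).astype(int)],True,(0,0,255),1)
    cv2.imwrite(f'pics/ov6_{n}.png',im)
```

```text
label [0.566 0.132 0.207] 0.00111308756448005 in cam_view mm [ 2.7144  3.8949 -1.9559]
bottom [0.5899 0.1374 0.1538] 0.0013901169697392907 in cam_view mm [  1.5988   0.8798 -60.488 ]
capend [0.5537 0.1273 0.2334] 0.0016189648063497715 in cam_view mm [ 2.2145  3.764  27.5024]
capmid [0.5469 0.1192 0.2506] 0.0008591060205395832 in cam_view mm [ 1.4271 -1.6249 46.987 ]
axis angle 0.023355369241176576 [-0.0016 -0.0233  0.9997]
axis angle 0.03350521997560715 [0.007  0.0328 0.9994]
```

View pics/ov6_scene.png

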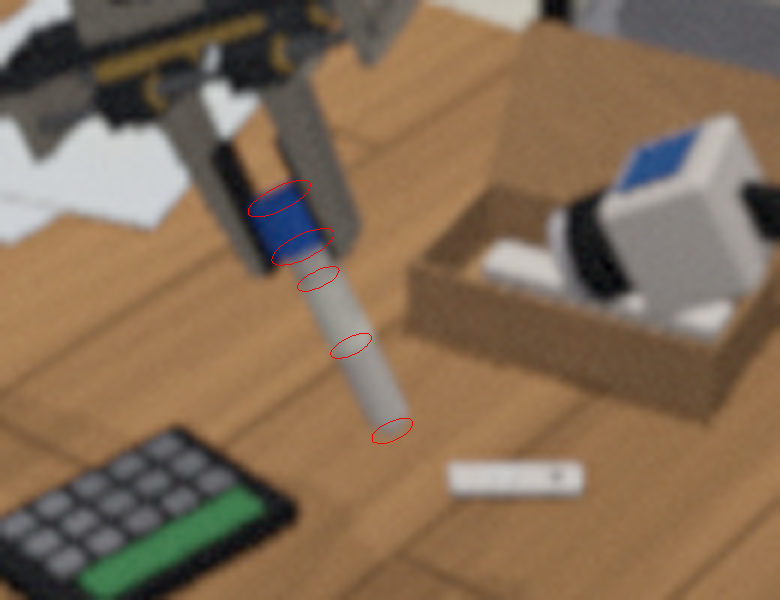

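View pics/ov6_side.png

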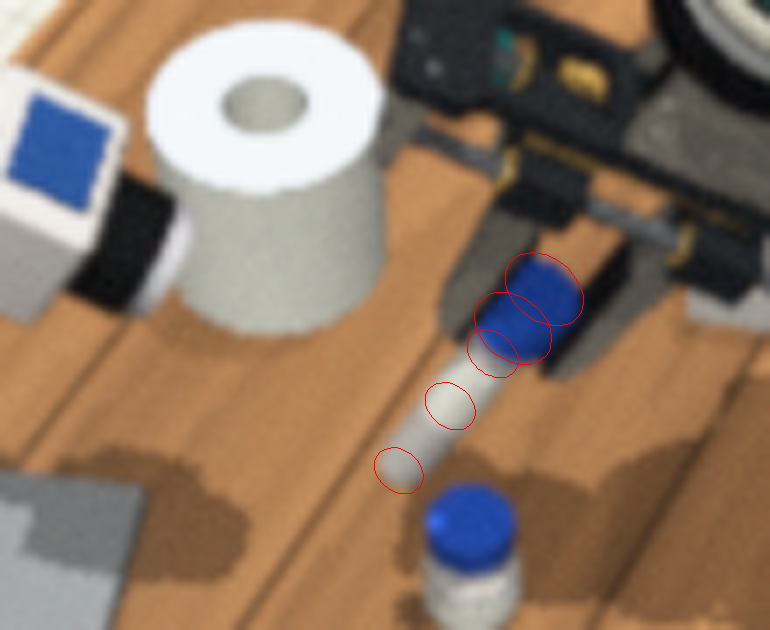

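Run:
```python
from err import *
err(); o=get_obs(); print(o['joint_velocities'],o['force'],o['time_s'])
job.job_done()
```

```text
spot [0.5643 0.1272 0.2076] tcp [0.478  0.0938 0.4057] tgt [0.4756 0.0951 0.4042]
shift mm [-2.1999  0.5852  1.9894] turn deg [ 0.0003 -0.0049 -0.0393] q [-0.0294  0.1194 -0.2357  2.1185 -0.0247  0.4624  0.1097] 0.02911895371665177
[-0.0001 -0.0015  0.0011  0.0058  0.0025 -0.0021  0.0007] [ 0.328  -0.2705  0.3608] 6.4
the job is handed in; nothing more can be done
```

I took the tall tube from the end well by its cap and am holding it in front of the camera. I handed the job in at 6.4 s; no verdict was reported.

- **Position and lean:** Measured from the scene and side cameras, the label middle is about 3 mm along the line of sight, 4 mm sideways and 2 mm low of the spot 120 mm before the lens. The tube's axis is within about 0.03 rad of the picture's up direction. I measured the camera's slant as 0.447 rad from one 44 mm edge of its head, so allow roughly ±0.05 rad there.
- **Grip and stillness:** The jaws read 29 mm on the 30 mm cap at a 40 N grip. Joint speeds were below 0.006 rad/s.
- **Surroundings:** In the last pictures the other tubes were still in their wells. The tube was clear of the camera and the incubator, and I saw nothing displaced.
- **What disagreed:** When I went down to grasp, the arm ended about 9 mm off; I corrected that before closing. The drawn lens ring sat about 2.5 mm low in the pictures, so I shifted the lens estimate to match. I did not redraw the ring after that shift.

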